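# Date-code a row of jars

### The job

Date-code the labelled jars that stand on the table in front of the row coder: stand them all upright in one row on its bed, slide the stop up so that the row is held snugly against the cabinet with no gaps, and tighten the clamp knob. Then half-press the key to its first click and keep it there for about a second, and press it fully down to print; never press it fully while the clamp is not tight. Finally let the key up, loosen the clamp and draw the stop fully back, leaving the coded jars standing on the bed, and leave the tape measure alone.

Things in the scene. Friction and masses are not known exactly. Their poses are not given: they have to be found in the camera images.
- coder: Row coder, fixed, 490 mm long (y), 104 wide (x). Origin on the table under the bed's middle line; y points along the row to the white cabinet, x away from the robot. Jars stand on the line x = 0, on the bed (top at z = 10 mm), between cabinet face (y = +130) and stop. Walls at x = +-40 mm from y = -120 on, tops at z = 66: in front a steel guide rail, behind a grey print bar. Cabinet 100 mm long, top at z = 118.
- bed_end (a point): Point on the bed top, on the middle line, at the foot of the cabinet face against which the row is pushed (coder frame: 0, 130, 10 mm); its axes are the coder's.
- stop_face (a point): Point on the bed top, on the middle line, at the foot of the stop's flat rubber face that pushes the row; moves with the stop. The face is 66 mm wide and reaches from 12 to 82 mm above the table.
- stop (a joint): Clear length in m between cabinet face and stop face: 0 touching, 0.27 fully back (towards the coder's -y; over 0.245 counts as fully back). n jars held snugly make it n x 0.0694. Slides with about 2 N (more when pushing jars) while the clamp is loose; move it by holding the knob and pulling or pushing it along.
- clamp (a joint): Turn of the clamp knob in rad: 0 loose, grows clockwise seen from above, end at 1.3. It begins to bite at about 0.75; from 1.0 it is tight and the stop cannot be slid; below 0.3 it counts as loosened and the stop slides freely. Needs about 0.1 to 0.2 N m and stays where it is left.
- clamp_grip (a point): Middle of the knob's black T-bar, on the turning axis, 58 mm behind the stop's face; turns with the knob: its x axis is the bar's long axis (across the bed when loose). The bar is 64 mm long, 14 mm thick and 32 mm high; this point is 117 mm above the table and 16 mm under the bar's top.
- key_first (a joint): Travel of the key's first stage in m: 0 up, 0.006 at the first click. Sprung: begins at about 1 N and reaches the click at 3 N.
- key_second (a joint): Travel of the key's second stage in m, after the first click: 0 until about 8 N, 0.006 fully down at about 12 N; springs back.
- key_top (a point): Centre of the top face of the round grey key (50 mm across) on top of the cabinet, 148 mm above the table when up; goes straight down with the key, 6 mm to the first click and 12 mm in all.
- tape_measure: Yellow tape measure lying on the table, 58 x 90 x 28 mm, a bystander that is to be left alone; origin at the middle of its underside.
- jar_a: A labelled sauce jar with black lid, a cylinder 69.4 mm in diameter and 116 mm tall, about 0.3 kg, heavy at the bottom, standing upright; origin at the middle of its underside, z up the jar. Two or three such jars are there; an absent one has no pose.
- jar_b: A labelled sauce jar with black lid, a cylinder 69.4 mm in diameter and 116 mm tall, about 0.3 kg, heavy at the bottom, standing upright; origin at the middle of its underside, z up the jar. Two or three such jars are there; an absent one has no pose.
- jar_c: A labelled sauce jar with black lid, a cylinder 69.4 mm in diameter and 116 mm tall, about 0.3 kg, heavy at the bottom, standing upright; origin at the middle of its underside, z up the jar. Two or three such jars are there; an absent one has no pose.
Mind the look-alikes: they are no part of the job. What is shaped like the jar_a but blue, purple or yellow is not meant.

How it is judged:
By the outcome, as a careful person would: the job done as asked, in the order asked, and still so for the second after the job is handed in, with the robot touching nothing.
Of jar_a, jar_b, jar_c only 2 to 3 are there at a start; the rules pass over those that are not, and their reading is None.
At some moment in a run one of jar_a, jar_b, jar_c may be knocked a few centimetres aside while the robot is not near it.
It also fails if it takes over 210 s, if anything falls off the work surface, if the arm or the gripper's body presses on something with over 40 N, if the wrist force passes 120 N, or if a joint passes its speed limit or range.

### The arm

A 6-joint arm with a two-finger parallel gripper is mounted at the origin on a cart in front of the work surface, level with it; the furniture and walls round the work are solid. World frame = base frame: x ahead of the robot, y to its left, z up, the work surface at z = 0. Lengths are in m, angles in degrees, forces in N, time in s.
With the tool pointing down it reaches from about 0.375 to 0.75 m from the base axis. Payload 9 kg.
Tool frame: the origin (TCP) lies between the finger pads; the fingertips stand 19 mm ahead of it and the grasp point (between the pads) is the TCP; z points along the fingers, y is the line along which they close (so a half turn about z gives the same grasp; the last joint's range is limited). The gripper opens to 85 mm and grips with 20 to 120 N. Pads are 22 mm wide; open, the fingers measure 114 mm over their backs; the gripper's body (76 mm by 85 mm) begins 54 mm behind the grasp point. The pads swing forward as they close: fully open they stand 13 mm farther back than shut.
Start: joints at [-83.52, 5.964, 5.575, 89.605, 0, 77.527], TCP at [0.195, -0.567, 0.25] pointing down, gripper open.
Joint ranges: [-171.21, 171.21], [-48.23, 106.86], [-62.78, 66.21], [-105.2, 120.99], [-86.42, 89.51], [-180, 180]. Speed limits (degrees/s): [127.2, 127.2, 147.25, 180, 180, 180].

### API

Orientations are given as a 3x3 rotation matrix whose columns are the frame's x, y, z axes.
In Python, from plant import ctrl, read_camera, ticket gives the robot as it stands.
- The arm moves only by the tool jog_arm, never from a script. Its argument "targets" is a list of rows, each a list of 4 numbers: the shift along the world's x, y, z in mm, then the turn about the world's z in rad. A call has 1 to 5 rows; each row is the pose to reach, as a shift and turn from the pose commanded when the call began; what a row does not reach only later rows make up. A row lasts 1/8 s, in which the tool goes at most 62.5 mm and 10.7 degrees, less where a joint would pass 70% of its speed; a pose out of reach is approached as far as the arm can. A call with a gripper value outside its range is refused whole. "grip" is the opening in per cent of the stroke, from 0 (shut) to 100 (fully open), set as the call begins (left out, the last holds). The fingers move at their own pace and stop on an object; the grip force is fixed at half the most. Time passes only in rows, so rows that repeat a pose let the fingers close. It gives the time, the measured TCP pose, the force, the opening and the grip force at its end, in the units of the state.
- ctrl.state(): the state, without advancing time (a new reading comes with each control period).
- read_camera(name): name is "scene" or "top"; returns a dict with "img" (384x512x3 uint8, red, green, blue), "intrinsics" (3x3 intrinsics, pixels), "k1" (the pictures are not rectified: a ray, as slopes to the right and down, at radius r is drawn at 1 + k1 r^2 times it, then the intrinsics apply), "xyz" and "rotation" of the camera in the world. Camera axes: x right, y up, looking along -z (the intrinsics and any distortion apply to the point x, -y, -z); pixel columns grow to the right and rows downward; lengths in m; the calibration is good to about 2 mm. A picture is of the moment at which its call begins. There is no depth.
- ticket.job_done(): hands the job in; it is judged then, once.
The state is a dict: "t": time; "q": joint angles; "joint_velocities": joint speeds; "effort": joint torques, N m; "ee_pos": TCP position; "orientation": TCP orientation; "wrist_force": force on the tool from outside, world axes, zero at the start; "torque": the same for the moment, N m; "width": finger opening in m; "grasp_force": force on a finger pad.
Only numpy, scipy, OpenCV 4.12 (cv2) and the standard library are available. Lean on these libraries where they do the work, as an engineer would, in place of code of your own. Each camera call takes 0.05 s, during which the arm holds its last target. There are 200 camera calls.

## Working session

There is one attempt and no reset: what is moved stays moved. The work goes in short steps, Python scripts to look and compute and a tool call to move; the robot and the scene stay as the last step left them, time stands still between calls to the robot, and variables do not carry over. Pictures are saved under pics/ and viewed, at most 14 in all, crops included, and the job is handed in when it is done.

Besides the shell and the picture viewer there is one more tool, called as name(argument=value, ...), one argument or row to a line, values as JSON. jog_arm: Moves the arm, as the interface text tells. Its arguments: {"type":"object","properties":{"targets":{"type":"array","items":{"type":"array","items":{"type":"number"}}},"grip":{"type":"number"}},"required":["targets"]}

```bash
ls; mkdir -p pics
python3 - <<'E'
from plant import ctrl, read_camera
import cv2
for n in("scene","top"):
    c=read_camera(n); cv2.imwrite(f"pics/{n}0.png",c["img"][:,:,::-1]); print(n,c["intrinsics"],c["k1"],c["xyz"],c["rotation"])
s=ctrl.state(); print(s["t"],s["ee_pos"],s["orientation"],s["width"])
E
```

```text
pics
scene [[451.25176634   0.         252.95544773]
 [  0.         451.25176634 191.11692545]
 [  0.           0.           1.        ]] -0.18423109076962177 [-0.06109627  0.85479381  1.05695155] [[-0.85171897  0.34494979 -0.39444194]
 [-0.52373061 -0.53631883  0.66186733]
 [ 0.01676436  0.77030628  0.63745368]]
top [[357.83323798   0.         261.40327165]
 [  0.         357.83323798 188.2010522 ]
 [  0.           0.           1.        ]] -0.04095800387810758 [ 0.44364717 -0.07505216  1.2194839 ] [[-0.02431193  0.99874938 -0.0436875 ]
 [-0.99952558 -0.02345778  0.0199588 ]
 [ 0.01890902  0.04415201  0.99884586]]
0.1 [ 0.19486732 -0.56718833  0.24958743] [[ 9.45776966e-01  3.24816728e-01 -1.52703190e-04]
 [ 3.24816668e-01 -9.45776222e-01  1.21220058e-03]
 [ 2.49319979e-04 -1.19607192e-03 -9.99999254e-01]] 0.08515984706815165
```

View pics/scene0.png

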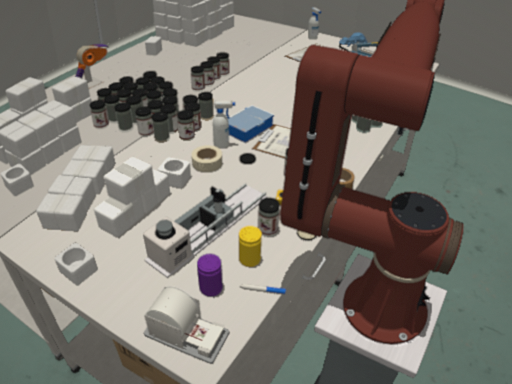

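View pics/top0.png

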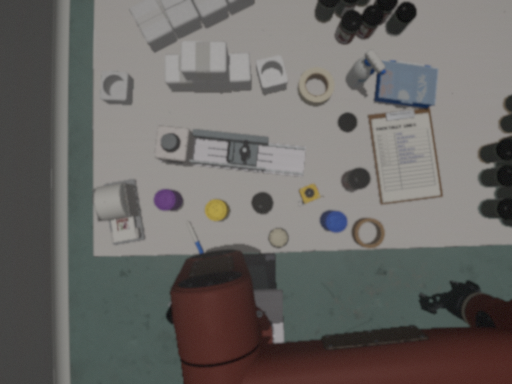

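```bash
cat > h.py <<'E'
import cv2, numpy as np
from plant import ctrl, read_camera
def ray(c,uv):
    p=cv2.undistortPoints(np.array([[uv]],float),np.array(c["intrinsics"]),np.array([c["k1"],0,0,0.]))[0,0]
    return np.array(c["xyz"]),np.array(c["rotation"])@np.array([p[0],-p[1],-1])
def onz(c,uv,z):
    o,d=ray(c,uv); return o+d*(z-o[2])/d[2]
def pix(c,P):
    q=np.array(c["rotation"]).T@(np.array(P)-c["xyz"]); q=np.array([[q[0],-q[1],-q[2]]])
    return cv2.projectPoints(q,np.zeros(3),np.zeros(3),np.array(c["intrinsics"]),np.array([c["k1"],0,0,0.]))[0][0,0]
def two(c1,u1,c2,u2):
    o1,d1=ray(c1,u1);o2,d2=ray(c2,u2)
    t=np.linalg.lstsq(np.c_[d1,-d2],o2-o1,rcond=None)[0]
    a,b=o1+t[0]*d1,o2+t[1]*d2
    return (a+b)/2,np.linalg.norm(a-b)
E
python3 - <<'E'
from h import *
c=read_camera("top"); im=np.ascontiguousarray(c["img"][:,:,::-1])
cv2.imwrite("pics/t1.png",cv2.resize(im[110:250,140:400],None,fx=3,fy=3,interpolation=cv2.INTER_CUBIC))
s=read_camera("scene");cv2.imwrite("pics/s1.png",cv2.resize(s["img"][170:310,130:350,::-1],None,fx=3.5,fy=3.5,interpolation=cv2.INTER_CUBIC))
for uv in((262,203),(358,179)):
    print(uv,onz(c,uv,.116),pix(s,onz(c,uv,.116)),im[uv[1],uv[0]])
print(onz(c,(347,122),.0),onz(c,(310,193),.028))
E
```

```text
(262, 203) [ 0.4462262 -0.0978306  0.116    ] [269.05331942 203.38702344] [53 54 56]
(358, 179) [ 0.51353432 -0.39879183  0.116     ] [294.06894749 151.53110795] [52 53 55]
[ 0.71982405 -0.40192242  0.        ] [ 0.47589274 -0.26089991  0.028     ]
```

View pics/t1.png

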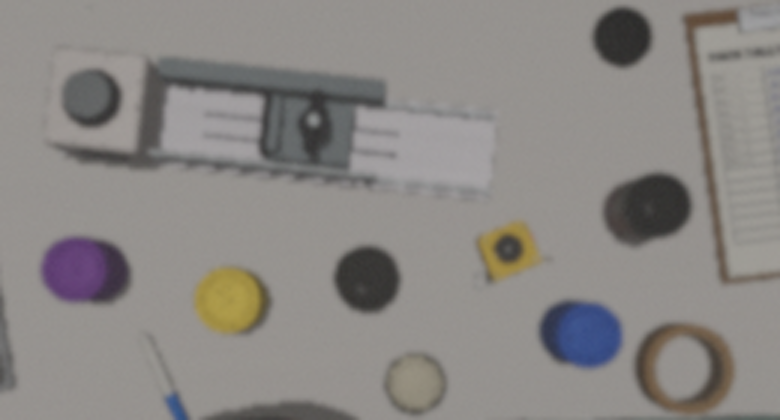

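View pics/s1.png

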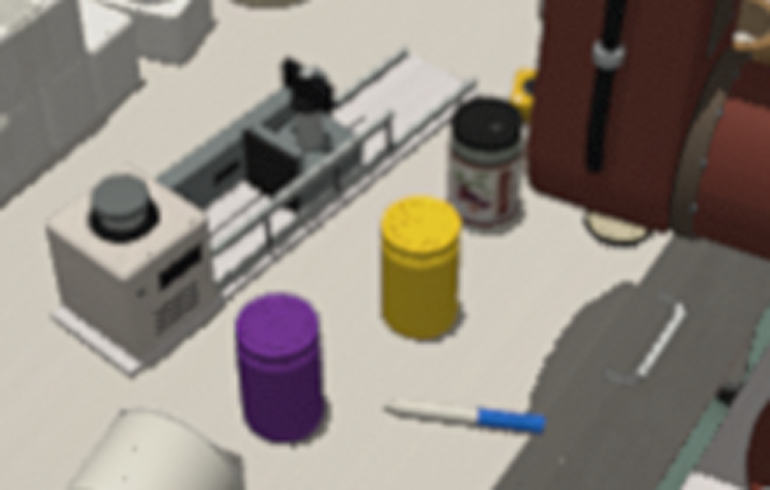

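Top view: two black-lidded jars at (262,203) and (358,179), coder with key at (170,142) and knob at (245,151); purple, yellow and blue cans are look-alikes, and the disc at (347,122) is flat. The scene view confirms the jar at (269,210) is labelled.

```bash
cat >> h.py <<'E'
def lid(c,uv,z=.116,r=14):
    im=c["img"].astype(int); u0,v0=int(uv[0]),int(uv[1]); sub=im[v0-r:v0+r+1,u0-r:u0+r+1]
    m=((sub.max(2)<80)&(sub.max(2)-sub.min(2)<15)).astype(np.uint8)
    n,l,st,ce=cv2.connectedComponentsWithStats(m); i=1+np.argmax(st[1:,4])
    return ce[i]+[u0-r,v0-r],st[i]
E
python3 - <<'E'
from h import *
c=read_camera("top"); s=read_camera("scene")
for uv in((262,203),(359,179)):
    p,st=lid(c,uv); print(p,st[2:],onz(c,p,.116))
k=np.array([130+120/3.5,170+190/3.5]); n=np.array([130+310/3.5,170+85/3.5])
key,e=two(c,(170,142.3),s,k);print("key",key,e,onz(c,(170,142.3),.148))
kn,e=two(c,(244.7,150.7),s,n);print("knob",kn,e,onz(c,(244.7,150.7),.133))
K=onz(c,(170,142.3),.148);N=onz(c,(244.7,150.7),.133)
d=(K-N)[:2];L=np.hypot(*d);print("yaxis",d/L,np.degrees(np.arctan2(d[1],d[0])),"gap",L-50-58)
# bed edge/ rail checks: end corners of bed (table-level), crop px
for q in((497,112),(490,190),(385,82),(160,58)):
    print(q,onz(c,(140+q[0]/3,110+q[1]/3),.066 if q[0]<490 else .008))
E
```

```text
[261.97515528 202.54968944] [ 21  20 322] [ 0.4476146  -0.09778785  0.116     ]
[356.30769231 178.92540793] [ 25  22 429] [ 0.51388669 -0.39346904  0.116     ]
key [0.63796833 0.17730841 0.14593886] 0.005383292746511414 [0.63525229 0.17531545 0.148     ]
knob [ 0.60849253 -0.04876522  0.11490411] 0.0026231093452852056 [ 0.6069297  -0.04856046  0.133     ]
yaxis [0.12550978 0.99209238] 82.78980387111724 gap -107.77433965340505
(497, 112) [ 0.63289338 -0.25397213  0.008     ]
(490, 190) [ 0.54394789 -0.24327084  0.008     ]
(385, 82) [ 0.65908399 -0.12465855  0.066     ]
(160, 58) [0.69060042 0.11829017 0.066     ]
```

jog_arm(
  targets=[
    [37, 47, 0, 0.18],
    [74, 93, 0, 0.36],
    [111, 140, 0, 0.54],
    [148, 187, 0, 0.72],
    [185, 233, 0, 0.9],
  ],
)

```text
t: 0.92
ee_pos: [0.3808, -0.3329, 0.2505]
orientation: [[0.328, 0.945, 0.0], [0.945, -0.328, -0.001], [-0.0, 0.001, -1.0]]
wrist_force: [0.9, -0.4, 1.3]
width: 0.0855
grasp_force: 0.0
```

jog_arm(
  targets=[
    [37, 47, 0, 0.18],
    [74, 93, 0, 0.36],
    [111, 140, 0, 0.54],
    [148, 187, 0, 0.72],
    [185, 233, 0, 0.9],
  ],
)

```text
t: 1.55
ee_pos: [0.566, -0.0997, 0.2505]
orientation: [[-0.536, 0.844, 0.001], [0.844, 0.536, -0.0], [-0.001, 0.0, -1.0]]
wrist_force: [0.6, -1.0, 0.7]
width: 0.0855
grasp_force: 0.0
```

jog_arm(
  targets=[
    [15, 20, 0, 0.18],
    [42, 52, 0, 0.36],
    [42, 52, 0, 0.54],
    [42, 52, 0, 0.72],
    [42, 52, 0, 0.883],
  ],
)

```text
t: 2.17
ee_pos: [0.6069, -0.0493, 0.2502]
orientation: [[-0.993, 0.122, -0.0], [0.122, 0.993, 0.0], [0.0, 0.0, -1.0]]
wrist_force: [0.1, -0.4, 0.1]
width: 0.0851
grasp_force: 0.0
```

Run:
```python
from h import *
s=ctrl.state();print(s["t"],s["ee_pos"],s["orientation"][:,0] if hasattr(s["orientation"],'shape') else s["orientation"],s["q"])
```

```text
2.175 [ 0.60689159 -0.04930082  0.25016767] [-9.92577563e-01  1.21612922e-01  2.81025704e-04] [-1.69356821e+01  7.55755812e+00  7.26577481e+00  8.97253970e+01
  4.74715706e-03 -9.95048339e+00]
```

jog_arm(
  targets=[
    [0, 0, -40, 0],
    [0, 0, -80, 0],
    [0, 0, -105, 0],
    [0, 0, -120, 0],
    [0, 0, -131, 0],
  ],
)

```text
t: 2.8
ee_pos: [0.607, -0.0495, 0.1191]
orientation: [[-0.992, 0.127, 0.0], [0.127, 0.992, 0.0], [-0.0, 0.0, -1.0]]
wrist_force: [-0.6, -0.2, 0.0]
width: 0.0852
grasp_force: 0.0
```

jog_arm(
  targets=[
    [0, 0, 0, 0],
    [0, 0, 0, 0],
    [0, 0, 0, 0],
    [0, 0, 0, 0],
    [0, 0, 0, 0],
  ],
  grip=0,
)

```text
t: 3.42
ee_pos: [0.6085, -0.0499, 0.1224]
orientation: [[-0.992, 0.127, 0.005], [0.127, 0.992, -0.001], [-0.005, -0.001, -1.0]]
wrist_force: [-1.3, 1.5, 12.6]
width: 0.0132
grasp_force: 63.8
```

jog_arm(
  targets=[
    [-1, -10, 2, 0],
    [-4, -35, 2, 0],
    [-9, -70, 2, 0],
    [-13, -105, 2, 0],
    [-17, -130, 2, 0],
  ],
)

```text
t: 4.05
ee_pos: [0.5911, -0.1813, 0.1225]
orientation: [[-0.992, 0.128, 0.004], [0.128, 0.992, -0.0], [-0.004, 0.0, -1.0]]
wrist_force: [9.2, 1.9, -0.5]
width: 0.0129
grasp_force: 61.2
```

jog_arm(
  targets=[
    [-1, -8, 0, 0],
    [-2, -15, 0, 0],
    [-2, -15, 0, 0],
  ],
)

```text
t: 4.42
ee_pos: [0.5895, -0.1941, 0.1225]
orientation: [[-0.992, 0.127, 0.004], [0.127, 0.992, 0.002], [-0.004, 0.003, -1.0]]
wrist_force: [7.4, 6.8, 1.8]
width: 0.013
grasp_force: 62.6
```

jog_arm(
  targets=[
    [0, 0, 0, 0],
    [0, 0, 0, 0],
    [0, 0, 0, 0],
    [0, 0, 0, 0],
    [0, 0, 30, 0],
  ],
  grip=100,
)

```text
t: 5.05
ee_pos: [0.5864, -0.1937, 0.149]
orientation: [[-0.992, 0.128, -0.004], [0.128, 0.992, 0.002], [0.005, 0.002, -1.0]]
wrist_force: [0.5, -0.1, 0.0]
width: 0.0853
grasp_force: 0.0
```

jog_arm(
  targets=[
    [0, 0, 50, 0],
    [-10, 5, 100, -0.18],
    [-50, 20, 110, -0.36],
    [-90, 50, 110, -0.54],
    [-130, 80, 110, -0.72],
  ],
)

```text
t: 5.68
ee_pos: [0.4567, -0.1139, 0.2615]
orientation: [[-0.657, 0.754, 0.0], [0.754, 0.657, -0.0], [-0.001, 0.0, -1.0]]
wrist_force: [-0.5, 0.5, 1.4]
width: 0.0853
grasp_force: 0.0
```

jog_arm(
  targets=[
    [-10, 15, 0, -0.18],
    [-11, 17, 0, -0.36],
    [-11, 17, 0, -0.54],
    [-11, 17, 0, -0.72],
    [-11, 17, 0, -0.852],
  ],
)

```text
t: 6.3
ee_pos: [0.4468, -0.0975, 0.2614]
orientation: [[0.134, 0.991, 0.0], [0.991, -0.134, -0.0], [-0.0, 0.0, -1.0]]
wrist_force: [-0.2, -0.3, -0.1]
width: 0.0852
grasp_force: 0.0
```

Run:
```python
from h import *
s=ctrl.state();print(s["t"],s["ee_pos"],np.degrees(np.arctan2(s["orientation"][1][0],s["orientation"][0][0])))
c=read_camera("top");S=read_camera("scene")
cv2.imwrite("pics/t2.png",cv2.resize(c["img"][110:250,140:400,::-1],None,fx=3,fy=3,interpolation=cv2.INTER_CUBIC))
cv2.imwrite("pics/s2.png",cv2.resize(S["img"][100:300,140:360,::-1],None,fx=3,fy=3,interpolation=cv2.INTER_CUBIC))
```

```text
6.3 [ 0.44681927 -0.09751034  0.2614121 ] 82.31924811736012
```

View pics/t2.png

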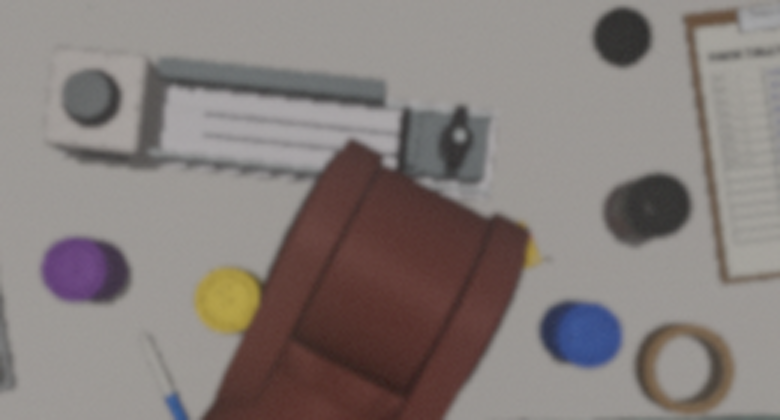

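View pics/s2.png

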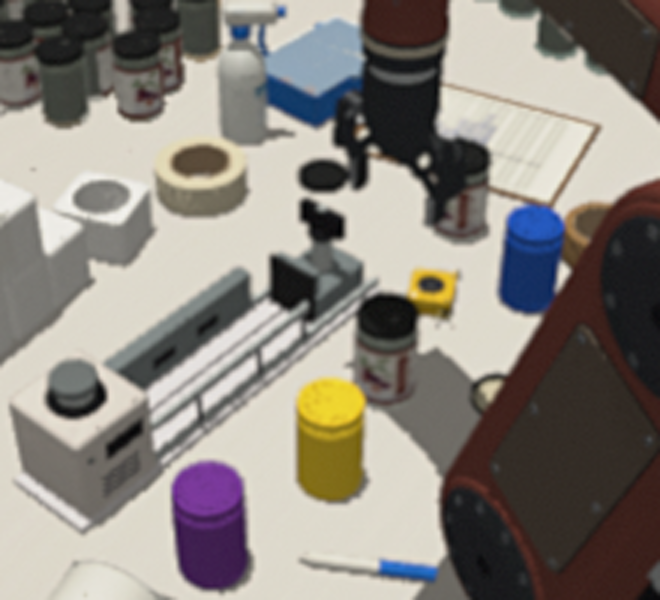

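Stop is fully back (crop 440,150), both jars unmoved; gripper is over the near jar.

jog_arm(
  targets=[
    [1, 0, -50, 0],
    [1, 0, -100, 0],
    [1, 0, -140, 0],
    [1, 0, -160, 0],
    [1, 0, -172, 0],
  ],
)

```text
t: 7.02
ee_pos: [0.4474, -0.0973, 0.0882]
orientation: [[0.126, 0.992, -0.001], [0.992, -0.126, 0.0], [0.0, -0.001, -1.0]]
wrist_force: [-0.5, 0.3, -0.2]
width: 0.0854
grasp_force: 0.0
```

jog_arm(
  targets=[
    [0, 0, 0, 0],
    [0, 0, 0, 0],
    [0, 0, 0, 0],
    [0, 0, 0, 0],
    [0, 0, 0, 0],
  ],
  grip=0,
)

```text
t: 7.65
ee_pos: [0.448, -0.0976, 0.0896]
orientation: [[0.129, 0.992, 0.0], [0.992, -0.129, -0.0], [-0.0, 0.0, -1.0]]
wrist_force: [0.4, -0.5, -1.5]
width: 0.0682
grasp_force: 68.0
```

Run:
```python
from h import *
S=read_camera("scene")
cv2.imwrite("pics/s3.png",cv2.resize(S["img"][120:300,140:360,::-1],None,fx=3,fy=3,interpolation=cv2.INTER_CUBIC))
```

```text
(no output)
```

View pics/s3.png

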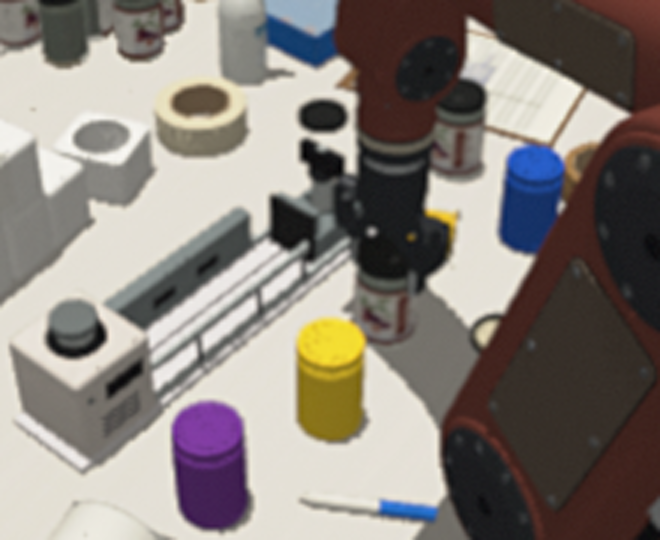

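Run:
```python
from h import *
c=read_camera("top");im=c["img"]
cv2.imwrite("pics/t4.png",cv2.resize(im[120:180,148:270,::-1],None,fx=6.5,fy=6.5,interpolation=cv2.INTER_CUBIC))
```

```text
(no output)
```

View pics/t4.png

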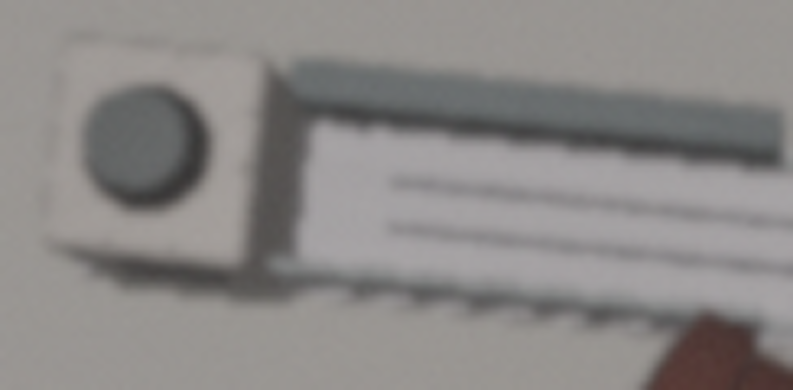

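Run:
```python
from h import *
c=read_camera("top")
f=lambda x,y,z:onz(c,(148+(x+.5)/6.5-.5,120+(y+.5)/6.5-.5),z)
def co(P):
    d=np.radians(82.6); e=P[:2]-np.array([.608,-.0495]); return np.round([e@[np.sin(d),-np.cos(d)]*1000, e@[np.cos(d),np.sin(d)]*1000],1)
for n,x,y,z in [("groove",390,206,.01),("groove",790,244,.01),("c",68,38,.118),("c",268,62,.118),("c",248,268,.118),("c",45,245,.118),("key",139,139,.148),("barout",295,62,.066),("barout",780,110,.066),("barin",300,100,.066),("barin",780,152,.066),("rail",275,262,.066),("foot",308,118,.01),("foot",296,258,.01)]:
    P=f(x,y,z);print(n,P.round(4),co(P))
```

```text
groove [0.6263 0.0804 0.01  ] [  1.4 131.2]
groove [ 0.6017 -0.128   0.01  ] [  3.8 -78.7]
c [0.6943 0.219  0.118 ] [ 51.  277.3]
c [0.6805 0.1236 0.118 ] [ 49.6 181. ]
c [0.5819 0.1344 0.118 ] [-49.6 179. ]
c [0.5952 0.2307 0.118 ] [-48.8 276.3]
key [0.6394 0.1784 0.148 ] [  1.8 230. ]
barout [0.6913 0.1195 0.066 ] [ 60.9 178.3]
barout [ 0.6619 -0.1223  0.066 ] [ 62.8 -65.2]
barin [0.6721 0.1173 0.066 ] [ 42.1 173.6]
barin [ 0.6407 -0.1217  0.066 ] [ 41.7 -67.4]
rail [0.5911 0.1308 0.066 ] [-40.  176.7]
foot [0.6736 0.1225 0.01  ] [ 42.9 179.1]
foot [0.6001 0.1299 0.01  ] [-30.9 176.8]
```

jog_arm(
  targets=[
    [0, 0, 25, 0],
    [0, 0, 60, 0],
    [0, 0, 100, 0],
    [35, 35, 110, 0],
    [70, 72, 110, 0],
  ],
)

```text
t: 8.43
ee_pos: [0.5195, -0.0252, 0.2008]
orientation: [[0.13, 0.991, 0.003], [0.991, -0.13, -0.001], [-0.001, 0.003, -1.0]]
wrist_force: [0.7, -0.7, -2.7]
width: 0.0684
grasp_force: 69.8
```

jog_arm(
  targets=[
    [35, 35, 0, 0],
    [70, 72, 0, 0],
    [95, 100, 0, 0],
    [109, 112, 0, 0],
    [109, 112, 0, 0],
  ],
)

```text
t: 9.05
ee_pos: [0.6271, 0.0874, 0.1984]
orientation: [[0.127, 0.992, -0.001], [0.992, -0.127, 0.0], [-0.0, -0.001, -1.0]]
wrist_force: [0.4, 0.6, -4.0]
width: 0.0681
grasp_force: 69.7
```

Run:
```python
from h import *
s=ctrl.state();print(s["t"],s["ee_pos"],np.degrees(np.arctan2(s["orientation"][1][0],s["orientation"][0][0])),s["width"])
S=read_camera("scene")
cv2.imwrite("pics/s5.png",cv2.resize(S["img"][120:300,140:360,::-1],None,fx=3,fy=3,interpolation=cv2.INTER_CUBIC))
```

```text
9.05 [0.62709886 0.08736175 0.19841948] 82.69066245815328 0.06810918549844715
```

View pics/s5.png

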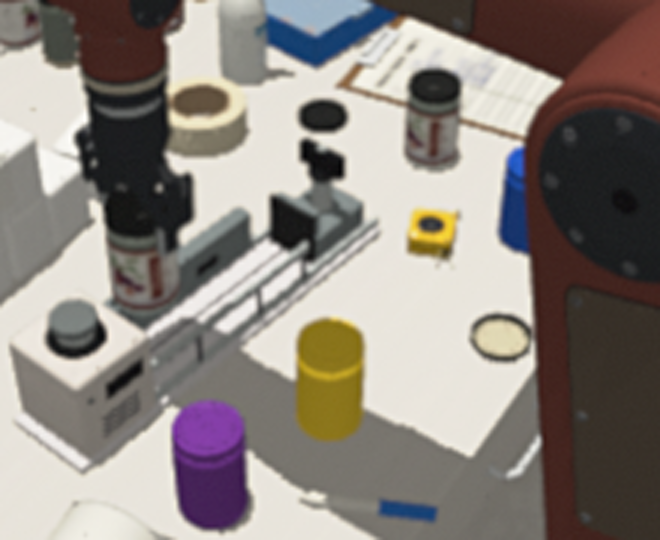

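Jar is held vertical above the channel; the other jar has been knocked (now at crop 432,100) and will be re-measured.

jog_arm(
  targets=[
    [0, -1, -20, 0],
    [0, -1, -40, 0],
    [0, -1, -50, 0],
    [0, -1, -60, 0],
    [0, -1, -65, 0],
  ],
)

```text
t: 9.72
ee_pos: [0.6267, 0.0855, 0.1337]
orientation: [[0.129, 0.992, -0.0], [0.992, -0.129, 0.0], [-0.0, -0.0, -1.0]]
wrist_force: [0.6, -0.9, -3.3]
width: 0.0682
grasp_force: 69.9
```

jog_arm(
  targets=[
    [0, 0, -10, 0],
    [0, 0, -20, 0],
    [0, 0, -28, 0],
    [0, 0, -31, 0],
    [0, 0, -31, 0],
  ],
)

```text
t: 10.35
ee_pos: [0.6268, 0.0855, 0.1032]
orientation: [[0.129, 0.992, -0.0], [0.992, -0.129, -0.0], [-0.0, -0.0, -1.0]]
wrist_force: [1.1, -0.3, -2.6]
width: 0.0681
grasp_force: 69.9
```

jog_arm(
  targets=[
    [0, 0, -2, 0],
    [0, 0, -4, 0],
    [0, 0, -4, 0],
  ],
)

```text
t: 10.72
ee_pos: [0.6271, 0.0855, 0.0997]
orientation: [[0.129, 0.992, 0.001], [0.992, -0.129, -0.0], [0.0, 0.001, -1.0]]
wrist_force: [-0.8, 0.0, -0.6]
width: 0.0685
grasp_force: 69.9
```

jog_arm(
  targets=[
    [0, 0, 0, 0],
    [0, 0, 0, 0],
    [0, 0, 0, 0],
    [0, 0, 0, 0],
    [0, 0, 15, 0],
  ],
  grip=100,
)

```text
t: 11.35
ee_pos: [0.626, 0.0856, 0.1136]
orientation: [[0.129, 0.992, -0.002], [0.992, -0.129, 0.0], [-0.0, -0.002, -1.0]]
wrist_force: [-0.5, 0.3, 0.6]
width: 0.0853
grasp_force: 0.0
```

jog_arm(
  targets=[
    [0, 0, 40, 0],
    [0, 0, 90, 0],
    [0, 0, 130, 0],
    [-20, -50, 130, 0],
    [-40, -100, 130, 0],
  ],
)

```text
t: 11.98
ee_pos: [0.5869, -0.0153, 0.2463]
orientation: [[0.127, 0.992, 0.003], [0.992, -0.127, -0.001], [-0.0, 0.003, -1.0]]
wrist_force: [0.4, 0.0, -0.1]
width: 0.0855
grasp_force: 0.0
```

Run:
```python
from h import *
c=read_camera("top");S=read_camera("scene")
print(ctrl.state()["ee_pos"])
a=np.full((600,700,3),0,np.uint8)
a[:300,:]=cv2.resize(c["img"][110:220,140:397,::-1],(700,300),interpolation=cv2.INTER_CUBIC)
a[300:]=cv2.resize(S["img"][130:230,140:373,::-1],(700,300),interpolation=cv2.INTER_CUBIC)
cv2.imwrite("pics/b6.png",a)
```

```text
[ 0.58590078 -0.01832954  0.24586563]
```

View pics/b6.png

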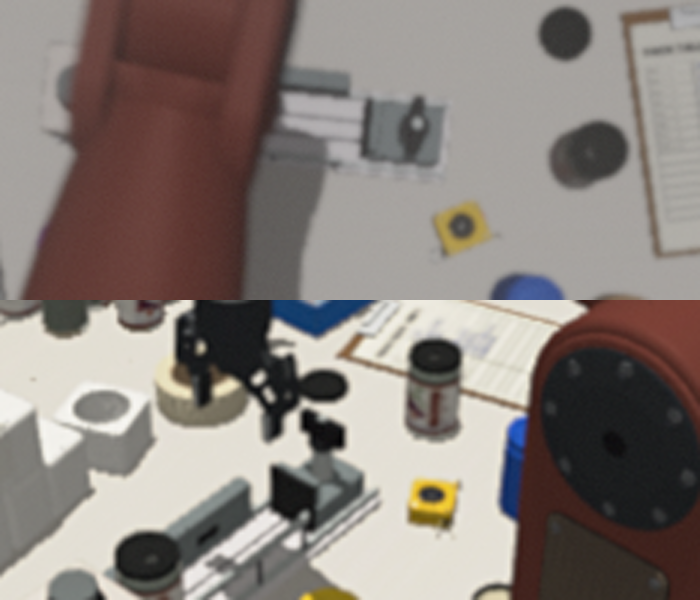

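Top half: jar 2's lid now at (603,150) → full px (361,165), bottom half shows jar 1 standing on the bed.

Run:
```python
from h import *
c=read_camera("top");S=read_camera("scene")
P=onz(c,(361.4,165),.116);print(P,pix(S,P),two(c,(361.4,165),S,(285.5,148)),onz(S,(285.5,148),.116))
im=c["img"].astype(int)[150:182,345:378]; m=(im.max(2)<64)
print("\n".join("".join("#" if x else "." for x in r) for r in m))
```

```text
[ 0.55709246 -0.41116853  0.116     ] [285.26281974 146.32371428] (array([ 0.55765791, -0.41430701,  0.1064514 ]), np.float64(0.0009496551188154135)) [ 0.55104338 -0.40181074  0.116     ]
.................................
.................................
.................................
.................................
.................................
.................................
.............#####...............
..........##########.............
........#############............
.......###############...........
......#################..........
......#################..........
......##################.........
......##################.........
......####..############.........
.....####.....##########.........
.....####.....##########.........
.....#####....##########.........
.....######...#########..........
......#################..........
......################...........
.......##############............
........############.............
...........#######...............
.................................
.................................
.................................
.................................
.................................
.................................
.................................
.................................
```

jog_arm(
  targets=[
    [-5, -50, 0, 0],
    [-10, -105, 0, 0],
    [-15, -160, 0, 0],
    [-20, -215, 0, 0],
    [-25, -270, 0, 0],
  ],
)

```text
t: 12.8
ee_pos: [0.5625, -0.2852, 0.2449]
orientation: [[0.127, 0.992, 0.001], [0.992, -0.127, -0.0], [-0.0, 0.001, -1.0]]
wrist_force: [0.7, 0.5, 0.4]
width: 0.0855
grasp_force: 0.0
```

jog_arm(
  targets=[
    [-3, -50, 0, 0],
    [-5, -95, 0, 0],
    [-5, -117, 0, 0],
    [-5, -119, 0, 0],
    [-5, -119, 0, 0],
  ],
)

```text
t: 13.42
ee_pos: [0.5576, -0.4022, 0.2445]
orientation: [[0.127, 0.992, 0.0], [0.992, -0.127, 0.0], [0.0, 0.0, -1.0]]
wrist_force: [0.2, 0.0, 0.6]
width: 0.0854
grasp_force: 0.0
```

Run:
```python
from h import *
c=read_camera("top");S=read_camera("scene")
print(ctrl.state()["ee_pos"])
a=np.full((600,700,3),0,np.uint8)
a[:300,:]=cv2.resize(c["img"][110:220,140:397,::-1],(700,300),interpolation=cv2.INTER_CUBIC)
a[300:]=cv2.resize(S["img"][90:190,180:413,::-1],(700,300),interpolation=cv2.INTER_CUBIC)
cv2.imwrite("pics/b7.png",a)
```

```text
[ 0.55757    -0.40204274  0.24473088]
```

View pics/b7.png

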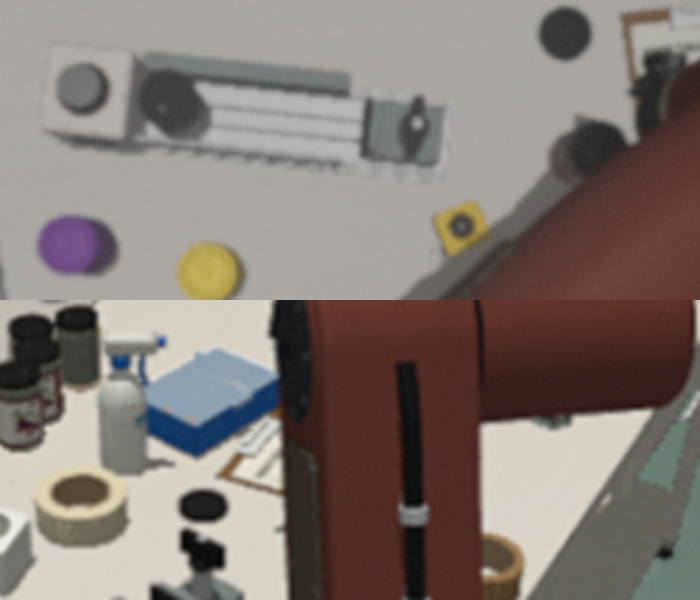

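Jar 1 sits in the channel near the cabinet (top crop 170,95), jar 2 unmoved at (600,150).

jog_arm(
  targets=[
    [-1, -6, -50, 0],
    [-1, -6, -95, 0],
    [-1, -6, -120, 0],
    [-1, -6, -140, 0],
    [-1, -6, -156, 0],
  ],
)

```text
t: 14.15
ee_pos: [0.5563, -0.4091, 0.088]
orientation: [[0.128, 0.992, 0.001], [0.992, -0.128, -0.0], [-0.0, 0.001, -1.0]]
wrist_force: [0.0, 0.5, -0.2]
width: 0.0852
grasp_force: 0.0
```

jog_arm(
  targets=[
    [0, 0, 0, 0],
    [0, 0, 0, 0],
    [0, 0, 0, 0],
    [0, 0, 0, 0],
    [0, 0, 0, 0],
  ],
  grip=0,
)

```text
t: 14.78
ee_pos: [0.5559, -0.4095, 0.0884]
orientation: [[0.129, 0.992, 0.0], [0.992, -0.129, -0.0], [-0.0, 0.0, -1.0]]
wrist_force: [-0.3, 0.5, -3.4]
width: 0.0684
grasp_force: 68.0
```

jog_arm(
  targets=[
    [0, 0, 30, 0],
    [0, 0, 75, 0],
    [0, 0, 120, 0],
    [0, 0, 165, 0],
    [8, 55, 170, 0],
  ],
)

```text
t: 15.4
ee_pos: [0.5645, -0.3581, 0.2626]
orientation: [[0.133, 0.991, 0.005], [0.991, -0.133, -0.006], [-0.005, 0.006, -1.0]]
wrist_force: [0.4, 1.0, -3.4]
width: 0.0684
grasp_force: 69.5
```

jog_arm(
  targets=[
    [8, 55, 0, 0],
    [16, 110, 0, 0],
    [24, 165, 0, 0],
    [32, 220, 0, 0],
    [40, 275, 0, 0],
  ],
)

```text
t: 16.02
ee_pos: [0.6039, -0.0777, 0.2585]
orientation: [[0.129, 0.992, 0.001], [0.992, -0.129, -0.0], [-0.0, 0.001, -1.0]]
wrist_force: [0.5, 0.4, -2.6]
width: 0.0684
grasp_force: 69.5
```

jog_arm(
  targets=[
    [8, 45, 0, 0],
    [12, 70, 0, 0],
    [12, 79, 0, 0],
    [12, 79, 0, 0],
    [12, 79, 0, 0],
  ],
)

```text
t: 16.65
ee_pos: [0.6158, -0.0016, 0.2583]
orientation: [[0.13, 0.992, 0.0], [0.992, -0.13, -0.0], [-0.0, 0.0, -1.0]]
wrist_force: [-0.2, -0.5, -3.3]
width: 0.0687
grasp_force: 69.4
```

Good. Lower, release, rise.

jog_arm(
  targets=[
    [0, 0, -40, 0],
    [0, 0, -80, 0],
    [0, 0, -105, 0],
    [0, 0, -120, 0],
    [0, 0, -125, 0],
  ],
)

```text
t: 17.27
ee_pos: [0.6157, -0.0011, 0.1329]
orientation: [[0.129, 0.992, -0.001], [0.992, -0.129, 0.0], [-0.0, -0.001, -1.0]]
wrist_force: [-0.2, -0.2, -3.0]
width: 0.0682
grasp_force: 69.3
```

jog_arm(
  targets=[
    [0, 0, -12, 0],
    [0, 0, -22, 0],
    [0, 0, -30, 0],
    [0, 0, -34, 0],
    [0, 0, -34, 0],
  ],
)

```text
t: 17.9
ee_pos: [0.6158, -0.0005, 0.0991]
orientation: [[0.129, 0.992, -0.0], [0.992, -0.129, 0.0], [-0.0, -0.0, -1.0]]
wrist_force: [-0.6, 0.2, -3.8]
width: 0.0677
grasp_force: 69.3
```

jog_arm(
  targets=[
    [0, 0, -1, 0],
    [0, 0, -1, 0],
    [0, 0, -1, 0],
    [0, 0, -1, 0],
  ],
)

```text
t: 18.4
ee_pos: [0.6159, -0.0005, 0.0984]
orientation: [[0.129, 0.992, 0.0], [0.992, -0.129, -0.0], [-0.0, 0.0, -1.0]]
wrist_force: [0.1, 0.6, -3.3]
width: 0.0683
grasp_force: 69.3
```

jog_arm(
  targets=[
    [0, 0, 0, 0],
    [0, 0, 0, 0],
    [0, 0, 0, 0],
    [0, 0, 0, 0],
    [0, 0, 15, 0],
  ],
  grip=100,
)

```text
t: 19.02
ee_pos: [0.615, -0.0003, 0.1127]
orientation: [[0.129, 0.992, -0.002], [0.992, -0.129, 0.0], [0.0, -0.002, -1.0]]
wrist_force: [-0.4, 0.1, 0.7]
width: 0.0849
grasp_force: 0.0
```

jog_arm(
  targets=[
    [0, 0, 40, 0],
    [0, 0, 90, 0],
    [-5, -40, 120, 0.18],
    [-10, -80, 120, 0.36],
    [-15, -120, 120, 0.54],
  ],
)

```text
t: 19.65
ee_pos: [0.6011, -0.1217, 0.2353]
orientation: [[-0.405, 0.914, 0.002], [0.914, 0.405, -0.001], [-0.002, 0.002, -1.0]]
wrist_force: [-0.2, 0.1, -1.1]
width: 0.0853
grasp_force: 0.0
```

jog_arm(
  targets=[
    [-5, -35, 0, 0.18],
    [-11, -74, 0, 0.36],
    [-11, -74, 0, 0.54],
    [-11, -74, 0, 0.72],
    [-11, -74, 0, 0.9],
  ],
)

```text
t: 20.27
ee_pos: [0.59, -0.1948, 0.2346]
orientation: [[-0.968, 0.251, 0.001], [0.251, 0.968, -0.0], [-0.001, -0.0, -1.0]]
wrist_force: [-0.5, -0.9, 0.5]
width: 0.0852
grasp_force: 0.0
```

jog_arm(
  targets=[
    [0, 0, 0, 0.13],
    [0, 0, 0, 0.13],
    [0, 0, 0, 0.13],
  ],
)

```text
t: 20.65
ee_pos: [0.59, -0.1945, 0.2339]
orientation: [[-0.991, 0.132, 0.001], [0.132, 0.991, -0.0], [-0.001, -0.0, -1.0]]
wrist_force: [-0.1, -0.5, -0.3]
width: 0.0853
grasp_force: 0.0
```

Run:
```python
from h import *
c=read_camera("top");S=read_camera("scene")
s=ctrl.state();print(s["t"],s["ee_pos"],np.degrees(np.arctan2(s["orientation"][1][0],s["orientation"][0][0])))
a=np.full((600,700,3),0,np.uint8)
a[:300,:]=cv2.resize(c["img"][110:220,140:397,::-1],(700,300),interpolation=cv2.INTER_CUBIC)
a[300:]=cv2.resize(S["img"][150:250,120:353,::-1],(700,300),interpolation=cv2.INTER_CUBIC)
cv2.imwrite("pics/b8.png",a)
```

```text
20.75 [ 0.58993792 -0.1945227   0.23365369] 172.4539797365015
```

View pics/b8.png

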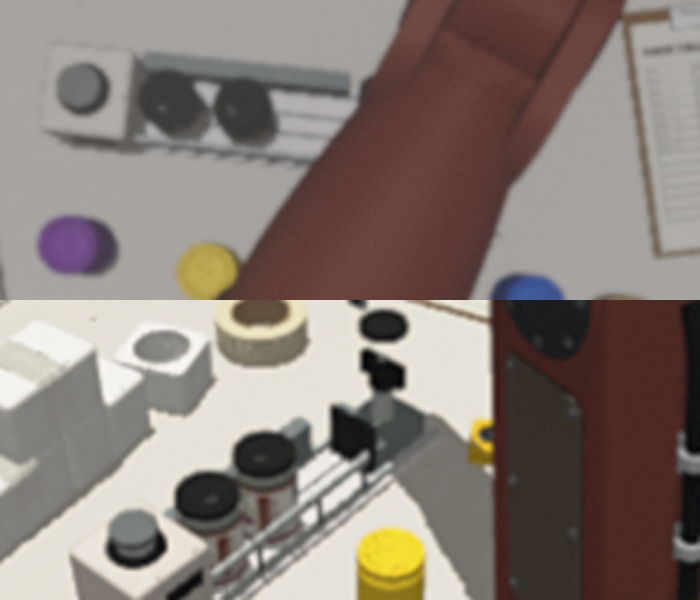

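Both jars stand upright on the bed, stop back. Grip the knob.

jog_arm(
  targets=[
    [1, 0, -40, 0],
    [1, 0, -75, 0],
    [1, 0, -95, 0],
    [1, 0, -105, 0],
    [1, 0, -111, 0],
  ],
)

```text
t: 21.38
ee_pos: [0.5913, -0.1947, 0.1228]
orientation: [[-0.992, 0.13, 0.001], [0.13, 0.992, -0.0], [-0.001, -0.0, -1.0]]
wrist_force: [-1.3, -0.7, 0.3]
width: 0.0853
grasp_force: 0.0
```

jog_arm(
  targets=[
    [0, 0, 0, 0],
    [0, 0, 0, 0],
    [0, 0, 0, 0],
    [0, 0, 0, 0],
    [0, 0, 0, 0],
  ],
  grip=0,
)

```text
t: 22.0
ee_pos: [0.5911, -0.1942, 0.1229]
orientation: [[-0.992, 0.129, 0.001], [0.129, 0.992, 0.0], [-0.001, 0.001, -1.0]]
wrist_force: [0.1, 3.5, 4.8]
width: 0.013
grasp_force: 58.9
```

jog_arm(
  targets=[
    [2, 15, 0, 0],
    [5, 37, 0, 0],
    [8, 60, 0, 0],
    [10, 80, 0, 0],
    [12, 92, 0, 0],
  ],
)

```text
t: 22.62
ee_pos: [0.6032, -0.1011, 0.1229]
orientation: [[-0.992, 0.129, 0.001], [0.129, 0.992, -0.001], [-0.001, -0.0, -1.0]]
wrist_force: [-2.8, -2.5, 7.1]
width: 0.0129
grasp_force: 59.7
```

jog_arm(
  targets=[
    [0.5, 4, 0, 0],
    [1, 8, 0, 0],
    [1.5, 12, 0, 0],
    [2.1, 16, 0, 0],
    [2.6, 20, 0, 0],
  ],
)

```text
t: 23.25
ee_pos: [0.6056, -0.0824, 0.1229]
orientation: [[-0.992, 0.129, 0.0], [0.129, 0.992, -0.001], [-0.0, -0.001, -1.0]]
wrist_force: [-1.7, -2.8, 6.4]
width: 0.0129
grasp_force: 59.7
```

jog_arm(
  targets=[
    [0.3, 2, 0, 0],
    [0.5, 4, 0, 0],
    [0.8, 6, 0, 0],
    [1, 8, 0, 0],
    [1, 8, 0, 0],
  ],
)

```text
t: 23.88
ee_pos: [0.6067, -0.0743, 0.1229]
orientation: [[-0.992, 0.129, 0.001], [0.129, 0.992, -0.001], [-0.001, -0.001, -1.0]]
wrist_force: [-1.9, -1.6, 7.3]
width: 0.0128
grasp_force: 59.7
```

jog_arm(
  targets=[
    [0.3, 2, 0, 0],
    [0.5, 4, 0, 0],
    [0.5, 4, 0, 0],
  ],
)

```text
t: 24.25
ee_pos: [0.6072, -0.0705, 0.1229]
orientation: [[-0.992, 0.13, 0.001], [0.13, 0.992, -0.001], [-0.001, -0.001, -1.0]]
wrist_force: [-0.5, -2.9, 7.3]
width: 0.013
grasp_force: 59.6
```

jog_arm(
  targets=[
    [0.3, 2, 0, 0],
    [0.5, 3, 0, 0],
    [0.5, 3, 0, 0],
  ],
)

```text
t: 24.62
ee_pos: [0.6076, -0.0676, 0.1229]
orientation: [[-0.992, 0.13, 0.0], [0.13, 0.992, -0.001], [-0.0, -0.001, -1.0]]
wrist_force: [-1.5, -3.4, 6.4]
width: 0.0133
grasp_force: 59.7
```

jog_arm(
  targets=[
    [0.1, 1, 0, 0],
    [0.3, 2, 0, 0],
    [0.3, 2, 0, 0],
  ],
)

```text
t: 25.0
ee_pos: [0.6078, -0.0657, 0.1229]
orientation: [[-0.992, 0.13, 0.0], [0.13, 0.992, -0.001], [-0.0, -0.001, -1.0]]
wrist_force: [-2.1, -4.2, 7.0]
width: 0.0131
grasp_force: 59.7
```

jog_arm(
  targets=[
    [0.1, 1, 0, 0],
    [0.3, 2, 0, 0],
    [0.3, 2, 0, 0],
  ],
)

```text
t: 25.38
ee_pos: [0.6081, -0.0638, 0.1229]
orientation: [[-0.992, 0.13, 0.0], [0.13, 0.992, -0.002], [-0.0, -0.002, -1.0]]
wrist_force: [-2.8, -4.7, 6.5]
width: 0.0129
grasp_force: 59.7
```

jog_arm(
  targets=[
    [0.1, 1, 0, 0],
    [0.3, 2, 0, 0],
    [0.3, 2, 0, 0],
  ],
)

```text
t: 25.75
ee_pos: [0.6082, -0.0636, 0.1229]
orientation: [[-0.991, 0.131, -0.001], [0.131, 0.991, -0.005], [0.0, -0.005, -1.0]]
wrist_force: [-4.7, -13.0, 6.5]
width: 0.0132
grasp_force: 59.8
```

jog_arm(
  targets=[
    [0.1, 1, 0, 0],
    [0.2, 1.5, 0, 0],
    [0.2, 1.5, 0, 0],
  ],
)

```text
t: 26.12
ee_pos: [0.6082, -0.0634, 0.1229]
orientation: [[-0.991, 0.132, -0.001], [0.132, 0.991, -0.007], [0.0, -0.007, -1.0]]
wrist_force: [-6.0, -19.2, 6.4]
width: 0.0132
grasp_force: 59.9
```

Firm contact; now tighten clockwise while pressing.

jog_arm(
  targets=[
    [0, 0, 0, -0.12],
    [0, 0, 0, -0.24],
    [0, 0, 0, -0.36],
    [0, 0, 0, -0.48],
    [0, 0, 0, -0.6],
  ],
)

```text
t: 26.75
ee_pos: [0.6084, -0.0628, 0.1229]
orientation: [[-0.741, 0.671, -0.001], [0.671, 0.741, -0.006], [-0.004, -0.005, -1.0]]
wrist_force: [-4.5, -16.0, 6.1]
width: 0.0133
grasp_force: 59.8
```

jog_arm(
  targets=[
    [0, 0, 0, -0.12],
    [0, 0, 0, -0.24],
    [0, 0, 0, -0.36],
    [0, 0, 0, -0.48],
    [0, 0, 0, -0.6],
  ],
)

```text
t: 27.38
ee_pos: [0.6089, -0.0624, 0.123]
orientation: [[-0.233, 0.972, 0.001], [0.972, 0.233, -0.005], [-0.005, -0.001, -1.0]]
wrist_force: [-1.9, -13.7, 4.7]
width: 0.0135
grasp_force: 59.7
```

Run:
```python
from h import *
s=ctrl.state();print(s["t"],s["ee_pos"],np.degrees(np.arctan2(s["orientation"][1][0],s["orientation"][0][0])),s["torque"],s["wrist_force"],s["q"])
```

```text
27.375 [ 0.60894924 -0.06239321  0.12303137] 103.488462493933 [-2.86818139  0.27984984  0.21184173] [ -1.89319125 -13.70367291   4.67844521] [-17.94026661   8.79573997  -4.61429193  76.45542142  -0.27968016
  58.57102613]
```

jog_arm(
  targets=[
    [0, 0, 0, -0.04],
    [-0.3, -2, 0, -0.04],
    [-0.3, -2, 0, -0.04],
  ],
)

```text
t: 27.75
ee_pos: [0.6089, -0.0626, 0.123]
orientation: [[-0.199, 0.98, 0.002], [0.98, 0.199, -0.002], [-0.002, 0.001, -1.0]]
wrist_force: [0.5, -5.8, 6.0]
width: 0.0132
grasp_force: 59.9
```

jog_arm(
  targets=[
    [0, 0, 0, 0],
    [0, 0, 0, 0],
    [0, 0, 0, 0],
    [0, 0, 0, 0],
    [0, 0, 20, 0],
  ],
  grip=100,
)

```text
t: 28.38
ee_pos: [0.6072, -0.0616, 0.1414]
orientation: [[-0.2, 0.98, -0.003], [0.98, 0.2, 0.001], [0.002, -0.003, -1.0]]
wrist_force: [-0.6, 0.4, -0.3]
width: 0.0857
grasp_force: 0.0
```

jog_arm(
  targets=[
    [0, 0, 30, 0],
    [0, 0, 70, 0],
    [5, 40, 100, 0],
    [12, 90, 100, 0],
    [19, 145, 100, 0],
  ],
)

```text
t: 29.0
ee_pos: [0.6279, 0.084, 0.2448]
orientation: [[-0.198, 0.98, 0.003], [0.98, 0.198, -0.0], [-0.001, 0.003, -1.0]]
wrist_force: [0.4, -0.1, -0.2]
width: 0.0853
grasp_force: 0.0
```

jog_arm(
  targets=[
    [7, 50, 0, 0],
    [11, 94, 0, 0],
    [11, 94, 0, 0],
    [11, 94, 0, 0],
    [11, 94, 0, 0],
  ],
  grip=0,
)

```text
t: 29.62
ee_pos: [0.6385, 0.1759, 0.243]
orientation: [[-0.198, 0.98, 0.001], [0.98, 0.198, -0.0], [-0.0, 0.001, -1.0]]
wrist_force: [-0.5, -0.6, 0.9]
width: -0.0
grasp_force: 0.0
```

Run:
```python
from h import *
c=read_camera("top");S=read_camera("scene")
s=ctrl.state();print(s["t"],s["ee_pos"],s["wrist_force"],s["width"])
a=np.full((600,700,3),0,np.uint8)
a[:300,:]=cv2.resize(c["img"][110:220,140:397,::-1],(700,300),interpolation=cv2.INTER_CUBIC)
a[300:]=cv2.resize(S["img"][160:260,120:353,::-1],(700,300),interpolation=cv2.INTER_CUBIC)
cv2.imwrite("pics/b9.png",a)
```

```text
29.725 [0.63844389 0.17594271 0.24269398] [0.89647793 0.14418539 0.94485236] -0.00023273980664220527
```

View pics/b9.png

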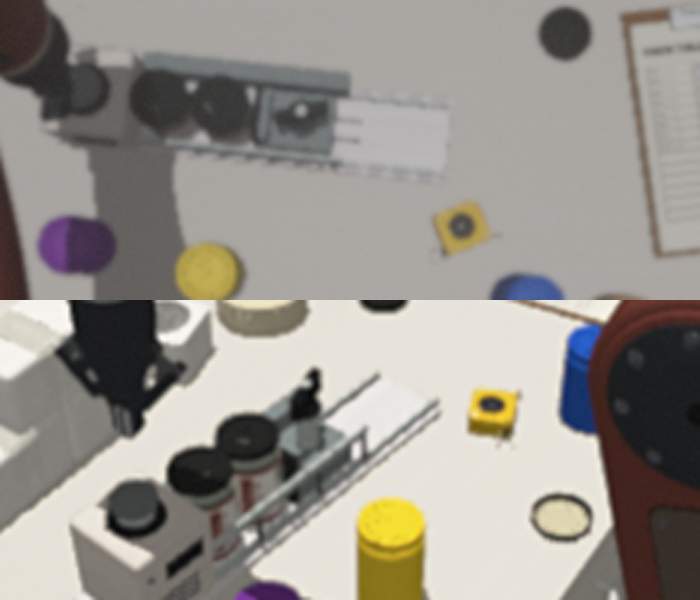

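Row is snug against the cabinet (top crop 160–300,105), knob bar turned, gripper over the key. Approach the key.

jog_arm(
  targets=[
    [0, 1, -30, 0],
    [0, 1, -50, 0],
    [0, 1, -62, 0],
    [0, 1, -69, 0],
    [0, 1, -69, 0],
  ],
)

```text
t: 30.35
ee_pos: [0.6382, 0.178, 0.1733]
orientation: [[-0.2, 0.98, -0.0], [0.98, 0.2, 0.0], [0.0, -0.0, -1.0]]
wrist_force: [-0.4, -0.3, 0.2]
width: 0.0004
grasp_force: 0.0
```

jog_arm(
  targets=[
    [0, 0, -2, 0],
    [0, 0, -4, 0],
    [0, 0, -6, 0],
    [0, 0, -7, 0],
    [0, 0, -7, 0],
  ],
)

```text
t: 30.98
ee_pos: [0.6384, 0.178, 0.1665]
orientation: [[-0.2, 0.98, 0.0], [0.98, 0.2, 0.0], [-0.0, 0.0, -1.0]]
wrist_force: [-0.1, -0.4, 0.6]
width: -0.0001
grasp_force: 0.6
```

jog_arm(
  targets=[
    [0, 0, -2, 0],
    [0, 0, -3.5, 0],
    [0, 0, -4.5, 0],
    [0, 0, -4.5, 0],
  ],
)

```text
t: 31.48
ee_pos: [0.6384, 0.178, 0.1619]
orientation: [[-0.2, 0.98, 0.0], [0.98, 0.2, 0.0], [-0.0, 0.0, -1.0]]
wrist_force: [0.5, -0.1, 3.1]
width: -0.0004
grasp_force: 1.4
```

jog_arm(
  targets=[
    [0, 0, -1, 0],
    [0, 0, -1.5, 0],
    [0, 0, -1.5, 0],
  ],
)

```text
t: 31.85
ee_pos: [0.6384, 0.178, 0.161]
orientation: [[-0.2, 0.98, 0.001], [0.98, 0.2, -0.0], [-0.0, 0.001, -1.0]]
wrist_force: [-1.8, -0.2, 6.7]
width: 0.0001
grasp_force: 3.3
```

jog_arm(
  targets=[
    [0, 0, 0.2, 0],
    [0, 0, 0.2, 0],
    [0, 0, 0.2, 0],
    [0, 0, 0.2, 0],
    [0, 0, 0.2, 0],
  ],
)

```text
t: 32.48
ee_pos: [0.6384, 0.178, 0.1611]
orientation: [[-0.2, 0.98, 0.001], [0.98, 0.2, 0.0], [-0.0, 0.001, -1.0]]
wrist_force: [-1.0, -0.2, 6.1]
width: -0.0001
grasp_force: 2.8
```

jog_arm(
  targets=[
    [0, 0, 0, 0],
    [0, 0, 0, 0],
    [0, 0, 0, 0],
  ],
)

```text
t: 32.85
ee_pos: [0.6384, 0.178, 0.1611]
orientation: [[-0.2, 0.98, 0.001], [0.98, 0.2, 0.0], [-0.0, 0.001, -1.0]]
wrist_force: [-0.5, -0.3, 5.0]
width: 0.0001
grasp_force: 2.8
```

jog_arm(
  targets=[
    [0, 0, -3, 0],
    [0, 0, -5, 0],
    [0, 0, -7, 0],
    [0, 0, -8.5, 0],
    [0, 0, -8.5, 0],
  ],
)

```text
t: 33.48
ee_pos: [0.6386, 0.178, 0.1548]
orientation: [[-0.2, 0.98, 0.002], [0.98, 0.2, -0.0], [-0.001, 0.002, -1.0]]
wrist_force: [-7.0, -0.9, 19.6]
width: -0.0
grasp_force: 9.3
```

Key fully down (19.6 N at the bottom). Let up and return to the knob.

jog_arm(
  targets=[
    [0, 0, 0, 0],
    [0, 0, 0, 0],
    [0, 0, 15, 0],
    [0, 0, 50, 0],
    [0, 0, 85, 0],
  ],
)

```text
t: 34.1
ee_pos: [0.6378, 0.178, 0.2373]
orientation: [[-0.2, 0.98, -0.001], [0.98, 0.2, -0.0], [0.0, -0.001, -1.0]]
wrist_force: [-0.4, -1.3, -0.1]
width: -0.0002
grasp_force: 0.0
```

jog_arm(
  targets=[
    [-6, -50, 0, 0],
    [-13, -105, 0, 0],
    [-20, -160, 0, 0],
    [-27, -215, 0, 0],
    [-30, -240, 0, 0],
  ],
  grip=100,
)

```text
t: 34.72
ee_pos: [0.6075, -0.0647, 0.2366]
orientation: [[-0.197, 0.98, -0.001], [0.98, 0.197, -0.0], [-0.0, -0.001, -1.0]]
wrist_force: [0.2, 0.1, 0.4]
width: 0.0854
grasp_force: 0.0
```

jog_arm(
  targets=[
    [0, 0, 0, 0],
    [0, 0, 0, 0],
  ],
)

```text
t: 34.98
ee_pos: [0.6082, -0.0613, 0.2368]
orientation: [[-0.2, 0.98, -0.0], [0.98, 0.2, 0.0], [0.001, -0.0, -1.0]]
wrist_force: [0.0, 0.9, 0.0]
width: 0.0855
grasp_force: 0.0
```

jog_arm(
  targets=[
    [0, -1, -40, 0],
    [0, -1, -75, 0],
    [0, -1, -95, 0],
    [0, -1, -107, 0],
    [0, -1, -113, 0],
  ],
)

```text
t: 35.6
ee_pos: [0.6086, -0.0628, 0.1242]
orientation: [[-0.2, 0.98, 0.001], [0.98, 0.2, -0.0], [-0.0, 0.001, -1.0]]
wrist_force: [-0.6, -0.3, 0.7]
width: 0.0854
grasp_force: 0.0
```

jog_arm(
  targets=[
    [0, 0, 0, 0],
    [0, 0, 0, 0],
    [0, 0, 0, 0],
    [0, 0, 0, 0],
    [0, 0, 0, 0],
  ],
  grip=0,
)

```text
t: 36.22
ee_pos: [0.609, -0.063, 0.1247]
orientation: [[-0.2, 0.98, 0.002], [0.98, 0.2, -0.0], [-0.0, 0.002, -1.0]]
wrist_force: [3.3, 0.6, 2.8]
width: 0.0128
grasp_force: 59.8
```

jog_arm(
  targets=[
    [0, 0, 0, 0.12],
    [0, 0, 0, 0.24],
    [0, 0, 0, 0.36],
    [0, 0, 0, 0.48],
    [0, 0, 0, 0.6],
  ],
)

```text
t: 36.85
ee_pos: [0.6085, -0.0634, 0.1246]
orientation: [[-0.721, 0.693, 0.001], [0.693, 0.721, -0.001], [-0.001, -0.0, -1.0]]
wrist_force: [1.1, -1.3, 2.5]
width: 0.0132
grasp_force: 59.9
```

jog_arm(
  targets=[
    [0, 0, 0, 0.12],
    [0, 0, 0, 0.24],
    [0, 0, 0, 0.36],
    [0, 0, 0, 0.48],
    [0, 0, 0, 0.62],
  ],
)

```text
t: 37.48
ee_pos: [0.6083, -0.0639, 0.1245]
orientation: [[-0.989, 0.146, 0.0], [0.146, 0.989, -0.002], [-0.0, -0.002, -1.0]]
wrist_force: [-0.2, -3.4, 3.1]
width: 0.0132
grasp_force: 59.9
```

jog_arm(
  targets=[
    [-0.5, -4, 0, 0.01],
    [-2.6, -20, 0, 0.01],
    [-5.8, -45, 0, 0.01],
    [-9.1, -70, 0, 0.01],
    [-12.3, -95, 0, 0.01],
  ],
)

```text
t: 38.1
ee_pos: [0.596, -0.1587, 0.1245]
orientation: [[-0.99, 0.142, 0.001], [0.142, 0.99, 0.001], [-0.001, 0.001, -1.0]]
wrist_force: [1.6, 3.4, 4.0]
width: 0.013
grasp_force: 60.3
```

jog_arm(
  targets=[
    [-2.3, -18, 0, 0],
    [-4.3, -33, 0, 0],
    [-4.5, -35, 0, 0],
    [-4.5, -35, 0, 0],
  ],
)

```text
t: 38.6
ee_pos: [0.5914, -0.194, 0.1245]
orientation: [[-0.99, 0.143, 0.0], [0.143, 0.99, -0.001], [-0.0, -0.001, -1.0]]
wrist_force: [-1.0, -1.7, 5.5]
width: 0.0131
grasp_force: 60.3
```

jog_arm(
  targets=[
    [0, 1, 0, 0],
    [0, 1, 0, 0],
    [0, 1, 0, 0],
    [0, 1, 0, 0],
    [0, 1, 20, 0],
  ],
  grip=100,
)

```text
t: 39.22
ee_pos: [0.5905, -0.1914, 0.1431]
orientation: [[-0.99, 0.139, -0.003], [0.139, 0.99, 0.002], [0.003, 0.001, -1.0]]
wrist_force: [-0.5, 0.2, -0.1]
width: 0.0852
grasp_force: 0.0
```

jog_arm(
  targets=[
    [0, 0, 40, 0],
    [0, 0, 80, 0],
    [0, 0, 130, 0],
    [-30, -30, 140, 0],
    [-70, -80, 140, 0],
  ],
)

```text
t: 39.85
ee_pos: [0.5228, -0.271, 0.2875]
orientation: [[-0.991, 0.137, 0.004], [0.136, 0.991, -0.003], [-0.004, -0.002, -1.0]]
wrist_force: [0.4, -1.0, -1.1]
width: 0.0856
grasp_force: 0.0
```

jog_arm(
  targets=[
    [-20, -55, 0, 0],
    [-40, -110, 0, 0],
    [-60, -160, 0, 0],
    [-60, -160, 0, 0],
    [-60, -160, 0, 0],
  ],
)

```text
t: 40.48
ee_pos: [0.4625, -0.4307, 0.2852]
orientation: [[-0.99, 0.14, 0.001], [0.14, 0.99, -0.0], [-0.001, -0.0, -1.0]]
wrist_force: [1.1, 0.5, -0.3]
width: 0.0854
grasp_force: 0.0
```

Run:
```python
from h import *
c=read_camera("top");S=read_camera("scene")
s=ctrl.state();print(s["t"],s["ee_pos"],s["wrist_force"],s["width"])
a=np.full((600,700,3),0,np.uint8)
a[:300,:]=cv2.resize(c["img"][110:220,140:397,::-1],(700,300),interpolation=cv2.INTER_CUBIC)
a[300:]=cv2.resize(S["img"][160:260,120:353,::-1],(700,300),interpolation=cv2.INTER_CUBIC)
cv2.imwrite("pics/b10.png",a)
```

```text
40.575 [ 0.4630504  -0.42990402  0.28496875] [-0.4638246   0.63196436 -1.09078699] 0.08567073784054166
```

View pics/b10.png

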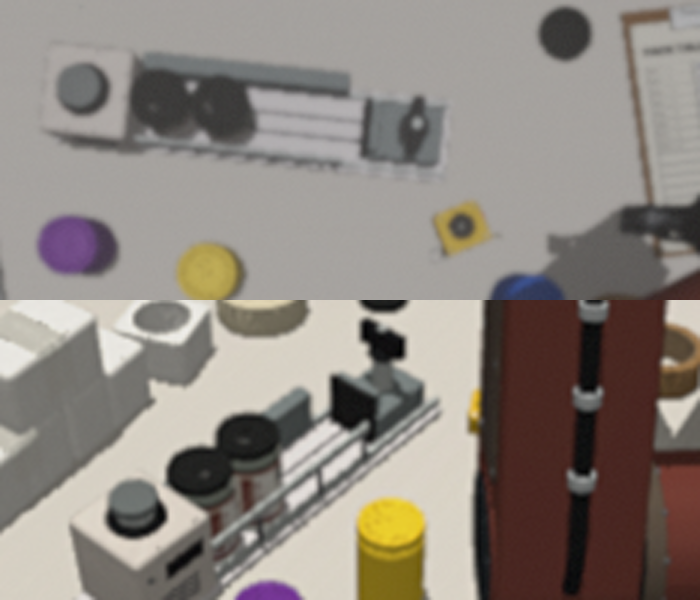

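Both jars stand together at the cabinet (top crop 160,100 and 220,107), the stop is fully back with the knob bar across, and the tape measure is untouched.

```bash
python3 -c "
from plant import ticket; print(ticket.job_done())"
```

```text
the job is handed in; nothing more can be done
None
```

The job is handed in: I found two labelled jars, coded them in one clamped row (key held at the first click for about a second, then pressed fully down), and left them standing on the bed with the clamp loose, the stop fully back and the tape measure untouched.

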